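# Gauge the printed block on the lab table

### The job

Check the height of the orange printed block with the blue bridge gauge: pick the gauge up by its black grip, lift it over, and lower it gently astride the block, legs along the block's two long sides, so that its sprung foot rests on the middle of the block's top and both legs stand on the table. Leave it standing there by itself, and do not shove the block out of its place.

Things in the scene. Friction and masses are not known exactly. Their poses are not given: they have to be found in the camera images.
- gauge_grip (a point): Centre of the loose, upright bridge gauge's grip, on its axis, 100 mm above its soles (table). Black grip 30 x 30 mm, from 70 to 125 mm up, on a blue crossbar (58 to 70 mm up) with two blue legs, 60 mm along x, 12 mm along y, 76 mm clear gap along y (100 mm over all), open below the bar. x, y square to the grip's faces, y leg to leg, z up; a half turn changes nothing. 0.36 to 0.56 kg.
- gauge_foot (a joint): Slide of the gauge's sprung foot, a brass disc 22 mm across on the axis below the crossbar: height of its underside above the soles in m, 0 (flush with the soles: in the air or on bare table) to 0.048. A light spring (0.8 N at 0, plus 0.02 N per mm), weaker than the gauge's weight, pushes it down. A red pointer on the grip's white scales rises with it.
- block_top (a point): Centre of the top of the orange printed block, loose on the table: 60 mm (x) by 40 mm (y), 32 mm tall, so this point is 32 mm above the table; 0.15 kg; x along its long side, z up. The only orange thing. Other parts up to 40 mm tall (grey profile off-cut, dark steel hex rod, flat steel strip) lie around it, centres at least 120 mm away.

How it is judged:
By the outcome, as a careful person would: the job done as asked, in the order asked, and still so for the second after the job is handed in, with the robot touching nothing.
It also fails if it takes over 40 s, if anything falls off the work surface, if the arm or the gripper's body presses on something with over 40 N, if the wrist force passes 120 N, or if a joint passes its speed limit or range.

### The arm

A 7-joint arm with a two-finger parallel gripper is mounted at the origin on the work surface. World frame = base frame: x ahead of the robot, y to its left, z up, the work surface at z = 0. Lengths are in m, angles in rad, forces in N, time in s.
With the tool pointing down it reaches from about 0.4 to 0.85 m from the base axis. Payload 4.5 kg.
Tool frame: the origin (TCP) lies midway between the tips of the shut fingers; the grasp point (between the pads) lies 19 mm behind it; z points along the fingers, y is the line along which they close (so a half turn about z gives the same grasp; the last joint's range is limited). The gripper opens to 88 mm and grips with 3 to 60 N. Pads are 18 mm wide; open, the fingers measure 123 mm over their backs; the gripper's body (75 mm by 187 mm) begins 45 mm behind the grasp point.
Start: joints at [-1.072, 0.689, -0.195, 1.565, 0.157, 0.902, -0.215], TCP at [0.28, 0.559, 0.239] pointing down, gripper open.
Joint ranges: [-3.01, 3.01], [-0.46, 2.08], [-1.47, 1.51], [0.13, 2.56], [-1, 4.14], [0.04, 2.09], [-2.66, 2.66]. Speed limits (rad/s): [2.57, 2.57, 3.14, 3.14, 3.14, 3.14, 3.14].

### API

Orientations are given as a unit quaternion [x, y, z, w].
In Python, from plant import r gives the robot as it stands.
- The arm moves only by the tool carry_out, never from a script. Its argument "plan" is a list of rows, each an object with "rot": the turn, a rotation vector about the tool's x, y, z in rad, a list of three; "xyz": the shift along the tool's x, y, z in m, a list of three; "grip": the closure in counts, from 0 (fully open) to 255 (shut). In form: [{"rot": [wx, wy, wz], "xyz": [dx, dy, dz], "grip": grip}, ...]. A call has 1 to 8 rows; each row is the pose to reach, as a shift and turn from the pose commanded when the call began, along the tool's axes at that moment; what a row does not reach only later rows make up. A row lasts 1/12 s, in which the tool goes at most 41.7 mm and 7.16 degrees, less where a joint would pass 70% of its speed; a pose out of reach is approached as far as the arm can. A call with a gripper value outside its range is refused whole. The fingers move at their own pace and stop on an object; "squeeze" is the grip in N (left out, the last holds). Time passes only in rows, so rows that repeat a pose let the fingers close. It gives the time, the measured TCP pose, the force, the opening and the grip force at its end, in the units of the state.
- r.get_state(): the state, without advancing time (a new reading comes with each control period).
- r.snapshot(name): name is "scene" or "side" or "wrist"; returns the picture (420x560x3 uint8, red, green, blue); there is no depth.
- r.camera_params(name): a dict with "fx", "fy", "cx", "cy" (pixels), "position" and "attitude" of the camera in the world; the wrist camera has in their place "hand_eye" (4x4, takes a point from camera to tool coordinates, whose origin is the TCP and whose axes are the flange's). Camera axes: x right, y down, z forward; pixel columns grow to the right and rows downward; lengths in m; the calibration is good to about 2 mm. The wrist camera is an equidistant fisheye: a pixel r from the principal point sees the ray r / f radians off the axis. A picture is of the moment at which its call begins: read the wrist's pose just before it. camera_params takes no time and is no camera call.
- r.finish_job(): hands the job in; it is judged then, once.
The state is a dict: "clock": time; "q": joint angles; "qd": joint speeds; "joint_torque": joint torques, N m; "tool_pos": TCP position; "eef_rot": TCP orientation; "contact_force": force on the tool from outside, world axes, zero at the start; "moment": the same for the moment, N m; "opening": opening from 0.0 (shut) to 1.0 (fully open); "finger_force": force on a finger pad.
Only numpy, scipy, OpenCV 4.12 (cv2) and the standard library are available. Lean on these libraries where they do the work, as an engineer would, in place of code of your own. Each camera call takes 0.05 s, during which the arm holds its last target. There are 200 camera calls.

## Working session

There is one attempt and no reset: what is moved stays moved. The work goes in short steps, Python scripts to look and compute and a tool call to move; the robot and the scene stay as the last step left them, time stands still between calls to the robot, and variables do not carry over. Pictures are saved under pics/ and viewed, at most 10 in all, crops included, and the job is handed in when it is done.

Besides the shell and the picture viewer there is one more tool, called after ">>>" by a JSON object that holds its "op" and its "data". carry_out: Moves the arm, as the interface text tells. Its arguments: {"type":"object","properties":{"plan":{"type":"array"},"squeeze":{"type":"number"}},"required":["plan"]}

```bash
mkdir -p pics; ls; python3 - <<'E'
from plant import r
import cv2,numpy as np
s=r.get_state(); print({k:np.round(v,3).tolist() for k,v in s.items()})
for n in("scene","side","wrist"):
    p=r.snapshot(n); cv2.imwrite(f"pics/{n}0.png",p[:,:,::-1]); print(n,{k:np.round(v,4).tolist() for k,v in r.camera_params(n).items()})
a=[cv2.imread(f"pics/{n}0.png") for n in("scene","side")]
cv2.imwrite("pics/both.png",cv2.resize(np.hstack(a),(800,300)))
E
```

```text
pics
{'clock': 0.0, 'q': [-1.072, 0.69, -0.194, 1.566, 0.157, 0.903, -0.215], 'qd': [0.0, -0.001, -0.0, -0.001, 0.001, 0.002, 0.0], 'joint_torque': [-0.0, -52.756, -1.267, -15.342, -0.053, 0.007, 0.0], 'tool_pos': [0.28, 0.558, 0.238], 'eef_rot': [0.23, 0.973, -0.001, -0.0], 'contact_force': [-0.041, 0.661, -1.217], 'moment': [-0.035, -0.045, 0.01], 'finger_force': 0.0, 'opening': 0.997}
scene {'fx': 458.0715, 'fy': 458.0715, 'cx': 276.3707, 'cy': 204.3603, 'position': [0.9065, 0.1537, 0.6148], 'attitude': [0.4442, 0.8323, -0.2943, -0.1526]}
side {'fx': 445.2033, 'fy': 445.2033, 'cx': 280.3637, 'cy': 208.5328, 'position': [0.4982, -0.7326, 0.6511], 'attitude': [0.9102, -0.0449, 0.0184, -0.4114]}
wrist {'fx': 325.1923, 'fy': 325.1923, 'cx': 275.8593, 'cy': 208.6496, 'hand_eye': [[-0.0011, -0.9646, -0.2636, 0.068], [1.0, -0.0007, -0.0013, 0.0005], [0.0011, -0.2636, 0.9646, -0.1453], [0.0, 0.0, 0.0, 1.0]]}
```

View pics/scene0.png

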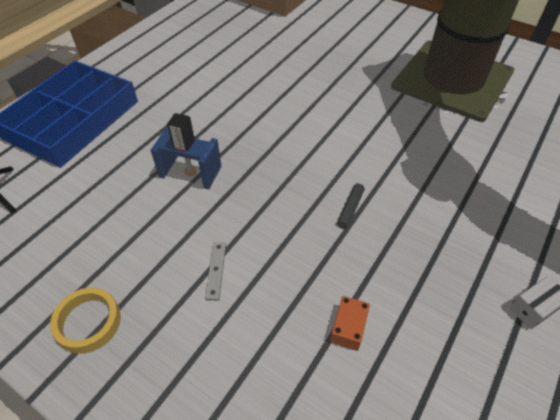

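View pics/side0.png

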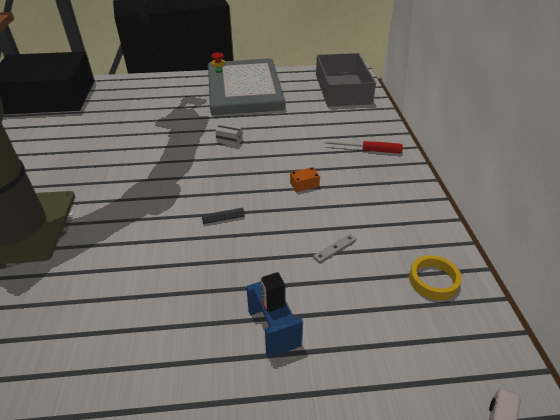

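The scene view has the gauge at about (187,155), its grip at (181,132), and the block at (350,322). In the side view the grip is at (273,291) and the block at (305,180). Next I'll enlarge these for precise corners.

```bash
cat > h.py <<'E'
import numpy as np,cv2
from scipy.spatial.transform import Rotation as R
from plant import r
def ray(n,u,v,s=None):
    c=r.camera_params(n); x,y=(u-c["cx"])/c["fx"],(v-c["cy"])/c["fy"]
    if n!="wrist": return np.array(c["position"]),R.from_quat(c["attitude"]).apply([x,y,1])
    t=np.hypot(x,y); k=np.sinc(t/np.pi)
    H=np.array(c["hand_eye"]); T=R.from_quat(s["eef_rot"])
    return np.array(s["tool_pos"])+T.apply(H[:3,3]),T.apply(H[:3,:3]@[x*k,y*k,np.cos(t)])
def hit(n,u,v,z,s=None):
    p,d=ray(n,u,v,s); return p+d*(z-p[2])/d[2]
E
python3 - <<'E'
import cv2,numpy as np
def c(n,x,y,w,h): return cv2.resize(cv2.imread(f"pics/{n}0.png")[y:y+h,x:x+w],(400,300),interpolation=cv2.INTER_CUBIC)
g=np.vstack([np.hstack([c("scene",140,100,100,100)[:,:],c("scene",320,285,66,66)]) if 0 else np.hstack([c("scene",130,103,112,84),c("scene",310,290,80,60)]),np.hstack([c("side",210,265,128,96),c("side",265,150,80,60)])])
cv2.imwrite("pics/crops.png",g)
E
```

```text
(no output)
```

View pics/crops.png

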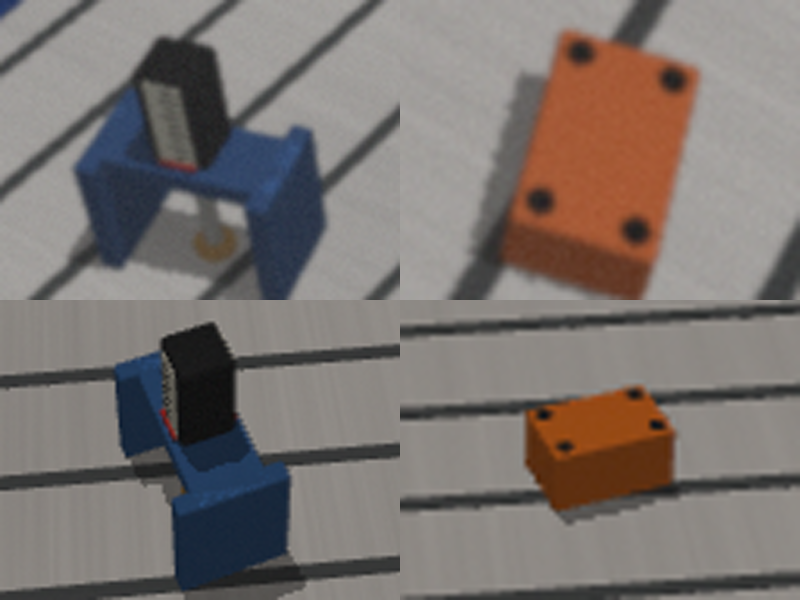

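The crops show the block's four black dots and top corners clearly in both views. The grip's top face and the legs' upper edges are also clear.

```bash
python3 - <<'E'
from h import *
def P(n,pts,ox,oy,cx,cy,k,z): return np.array([hit(n,(x-cx+.5)/k+ox-.5,(y-cy+.5)/k+oy-.5,z) for x,y in pts])
def show(t,p): 
    print(t,p.mean(0).round(4)); 
    for i in range(len(p)):
        d=p[(i+1)%len(p)]-p[i]; print("   ",np.hypot(*d[:2]).round(4),np.degrees(np.arctan2(d[1],d[0])).round(1)%180)
show("dots scene",P("scene",[(581,52),(672,79),(636,230),(540,201)],310,290,400,0,5,.032))
show("dots side",P("side",[(543,415),(635,394),(657,425),(564,447)],265,150,400,300,5,.032))
show("grip scene",P("scene",[(137,73),(164,38),(214,48),(192,85)],130,103,0,0,400/112,.125))
show("grip side",P("side",[(163,340),(212,323),(235,358),(185,377)],210,265,0,300,3.125,.125))
show("leg side",P("side",[(172,508),(288,470)],210,265,0,300,3.125,.07))
show("leg scene",P("scene",[(262,212),(313,130)],130,103,0,0,400/112,.07))
s=r.get_state();print(R.from_quat(s["eef_rot"]).as_matrix().round(3))
E
```

```text
dots scene [0.6285 0.0837 0.032 ]
    0.0257 105.2
    0.0459 15.3
    0.026 105.7
    0.0462 14.900000000000006
dots side [0.6316 0.0833 0.032 ]
    0.0464 14.9
    0.0257 104.6
    0.0463 15.199999999999989
    0.0259 104.8
grip scene [ 0.5246 -0.2971  0.125 ]
    0.0254 13.599999999999994
    0.0248 107.2
    0.0258 18.6
    0.027 106.3
grip side [ 0.5276 -0.3002  0.125 ]
    0.0261 18.7
    0.0246 111.4
    0.0264 20.0
    0.0252 110.7
leg side [ 0.5388 -0.3432  0.07  ]
    0.0605 15.2
    0.0605 15.199999999999989
leg scene [ 0.5114 -0.2518  0.07  ]
    0.0579 14.599999999999994
    0.0579 14.6
[[-0.894  0.448 -0.001]
 [ 0.448  0.894 -0.001]
 [-0.    -0.001 -1.   ]]
```

>>> {"op": "carry_out", "data": {"plan": [{"rot": [0, 0, -0.744], "xyz": [-0.5, -0.275, 0], "grip": 0}, {"rot": [0, 0, -0.744], "xyz": [-0.5, -0.275, 0], "grip": 0}, {"rot": [0, 0, -0.744], "xyz": [-0.5, -0.275, 0], "grip": 0}, {"rot": [0, 0, -0.744], "xyz": [-0.5, -0.275, 0], "grip": 0}, {"rot": [0, 0, -0.744], "xyz": [-0.5, -0.275, 0], "grip": 0}, {"rot": [0, 0, -0.744], "xyz": [-0.5, -0.275, 0], "grip": 0}, {"rot": [0, 0, -0.744], "xyz": [-0.5, -0.275, 0], "grip": 0}, {"rot": [0, 0, -0.744], "xyz": [-0.5, -0.275, 0], "grip": 0}]}}

```text
clock: 0.82
tool_pos: [0.47, 0.2821, 0.2385]
eef_rot: [-0.139, 0.99, 0.0, -0.0]
contact_force: [0.1, 0.8, 0.9]
opening: 1.0
finger_force: 0.0
```

```bash
cat >> h.py <<'E'
def rel(target,yang,s=None):
    "shift in tool axes and turn to bring TCP to target, tool pointing down, y at yang deg"
    s=s or r.get_state(); T=R.from_quat(s["eef_rot"])
    y=np.array([np.cos(np.radians(yang)),np.sin(np.radians(yang)),0])
    if y@T.as_matrix()[:,1]<0: y=-y
    z=np.array([0,0,-1.]); G=R.from_matrix(np.c_[np.cross(y,z),y,z])
    print("tcp",np.round(s["tool_pos"],4),"clock",round(s["clock"],2),"q",np.round(s["q"],2),"F",np.round(s["contact_force"],1))
    print("xyz",T.inv().apply(np.array(target)-s["tool_pos"]).round(4),"rot",(T.inv()*G).as_rotvec().round(4))
E
python3 - <<'E'
from h import *
rel([.62,.06,.24],106)
E
```

```text
tcp [0.47   0.2821 0.2385] clock 0.82 q [-0.35  0.61 -0.45  1.79  0.35  0.82  0.88] F [0.1 0.8 0.9]
xyz [-0.0829 -0.2549 -0.0015] rot [ 0.0001 -0.0005  0.0003]
```

>>> {"op": "carry_out", "data": {"plan": [{"rot": [0, 0, 0], "xyz": [-0.083, -0.255, 0], "grip": 0}, {"rot": [0, 0, 0], "xyz": [-0.083, -0.255, 0], "grip": 0}, {"rot": [0, 0, 0], "xyz": [-0.083, -0.255, 0], "grip": 0}, {"rot": [0, 0, 0], "xyz": [-0.083, -0.255, 0], "grip": 0}, {"rot": [0, 0, 0], "xyz": [-0.083, -0.255, 0], "grip": 0}, {"rot": [0, 0, 0], "xyz": [-0.083, -0.255, 0], "grip": 0}, {"rot": [0, 0, 0], "xyz": [-0.083, -0.255, 0], "grip": 0}, {"rot": [0, 0, 0], "xyz": [-0.083, -0.255, 0], "grip": 0}]}}

```text
clock: 1.48
tool_pos: [0.6218, 0.0545, 0.2377]
eef_rot: [-0.134, 0.991, -0.002, 0.0]
contact_force: [-0.5, -0.1, -0.2]
opening: 1.0
finger_force: 0.0
```

```bash
python3 - <<'E'
from h import *
rel([.526,-.27,.24],106)
s=r.get_state(); cv2.imwrite("pics/w1.png",r.snapshot("wrist")[:,:,::-1]); np.save("w1.npy",np.r_[s["tool_pos"],s["eef_rot"]])
E
```

```text
tcp [0.6218 0.0545 0.2377] clock 1.48 q [ 0.09  0.72 -0.46  1.56  0.37  0.95  1.35] F [-0.5 -0.1 -0.2]
xyz [ 0.1786 -0.2873 -0.0011] rot [-0.0042 -0.0004 -0.0102]
```

View pics/w1.png

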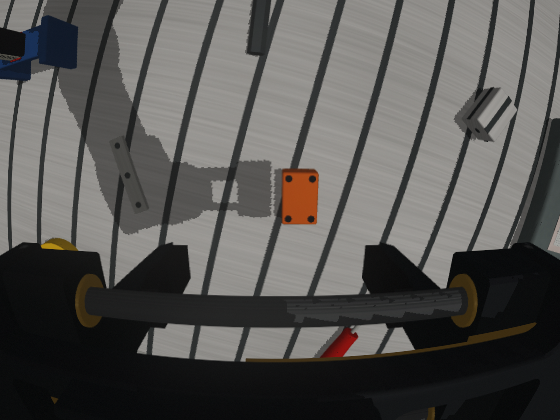

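The wrist view shows the block at (300,197), with its dots near (289,178), (313,179), (311,219) and (287,219).

```bash
python3 - <<'E'
from h import *
w=np.load("w1.npy"); s=dict(tool_pos=w[:3],eef_rot=w[3:])
im=cv2.imread("pics/w1.png"); g=im[:,:,2].astype(int)
sub=im[168:226,280:322]; m=(sub[:,:,2]<100).astype(np.uint8)
n,l,st,c=cv2.connectedComponentsWithStats(m)
for i in range(1,n):
    if 8<st[i,4]<120: print(c[i]+[280,168],st[i,4],hit("wrist",*(c[i]+[280,168]),.032,s).round(4))
o=cv2.inRange(cv2.cvtColor(im,cv2.COLOR_BGR2HSV),(3,150,100),(20,255,255))[150:240,260:340]
p=cv2.boxPoints(cv2.minAreaRect(cv2.findNonZero(o)))+[260,150]
P=np.array([hit("wrist",*q,.032,s) for q in p]); print(P.mean(0).round(4),(P[1]-P[0]).round(4),(P[2]-P[1]).round(4))
rel([.526,-.27,.24],106)
E
```

```text
[288.21052632 178.15789474] 38 [0.612  0.0653 0.032 ]
[312.         178.58974359] 39 [0.6054 0.0906 0.032 ]
[287.83333333 218.5       ] 36 [0.6565 0.0775 0.032 ]
[310.72972973 218.67567568] 37 [0.6498 0.1026 0.032 ]
[0.6299 0.0841 0.032 ] [-0.0561 -0.0157  0.    ] [-0.0107  0.038   0.    ]
tcp [0.6201 0.0585 0.2379] clock 1.53 q [ 0.09  0.72 -0.47  1.56  0.37  0.95  1.34] F [-0.1 -0.1 -0.5]
xyz [ 0.1793 -0.2909 -0.0017] rot [-0.0011 -0.0009 -0.0058]
```

>>> {"op": "carry_out", "data": {"plan": [{"rot": [-0.004, 0, -0.01], "xyz": [0.179, -0.287, 0], "grip": 0}, {"rot": [-0.004, 0, -0.01], "xyz": [0.179, -0.287, 0], "grip": 0}, {"rot": [-0.004, 0, -0.01], "xyz": [0.179, -0.287, 0], "grip": 0}, {"rot": [-0.004, 0, -0.01], "xyz": [0.179, -0.287, 0], "grip": 0}, {"rot": [-0.004, 0, -0.01], "xyz": [0.179, -0.287, 0], "grip": 0}, {"rot": [-0.004, 0, -0.01], "xyz": [0.179, -0.287, 0], "grip": 0}, {"rot": [-0.004, 0, -0.01], "xyz": [0.179, -0.287, 0], "grip": 0}, {"rot": [-0.004, 0, -0.01], "xyz": [0.179, -0.287, 0], "grip": 0}]}}

```text
clock: 2.2
tool_pos: [0.5271, -0.2579, 0.2389]
eef_rot: [-0.146, 0.989, 0.003, -0.0]
contact_force: [1.4, 0.6, 0.7]
opening: 1.003
finger_force: 0.0
```

```bash
python3 - <<'E'
from h import *
rel([.526,-.2985,.24],106)
s=r.get_state(); cv2.imwrite("pics/w2.png",r.snapshot("wrist")[:,:,::-1]); np.save("w2.npy",np.r_[s["tool_pos"],s["eef_rot"]])
E
```

```text
tcp [ 0.5271 -0.2579  0.2389] clock 2.2 q [ 0.67  0.67 -0.51  1.67  0.4   0.9   1.87] F [1.4 0.6 0.7]
xyz [ 0.0127 -0.0385 -0.0013] rot [0.0052 0.0004 0.0134]
```

View pics/w2.png

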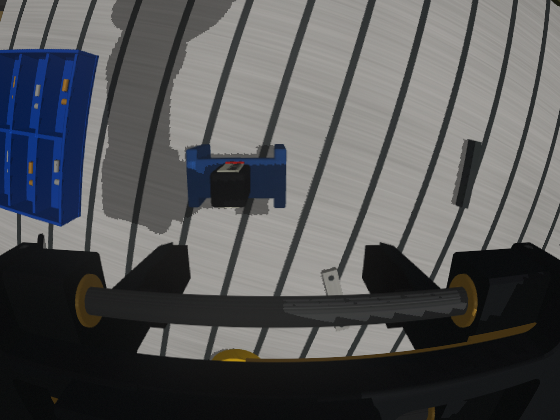

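The wrist view shows the gauge with leg edges at u≈187 and 286 and the grip top around (230,188). It's aligned with the tool axes. Next I'll centre above it and settle, then measure again.

>>> {"op": "carry_out", "data": {"plan": [{"rot": [0.002, 0, 0.005], "xyz": [0.011, -0.03, 0], "grip": 0}, {"rot": [0.002, 0, 0.005], "xyz": [0.011, -0.03, 0], "grip": 0}, {"rot": [0.002, 0, 0.005], "xyz": [0.011, -0.03, 0], "grip": 0}, {"rot": [0.002, 0, 0.005], "xyz": [0.011, -0.03, 0], "grip": 0}]}}

```text
clock: 2.58
tool_pos: [0.5263, -0.2878, 0.2386]
eef_rot: [-0.143, 0.99, 0.002, 0.0]
contact_force: [0.1, 0.2, 0.6]
opening: 1.001
finger_force: 0.0
```

```bash
python3 - <<'E'
from h import *
s=r.get_state(); im=r.snapshot("wrist")[:,:,::-1]; np.save("w3.npy",np.r_[s["tool_pos"],s["eef_rot"]])
cv2.imwrite("pics/w3.png",cv2.resize(im[120:240,190:350],(800,600),interpolation=cv2.INTER_CUBIC))
rel([.526,-.2985,.081],106)
E
```

```text
tcp [ 0.5264 -0.2874  0.2387] clock 2.63 q [ 0.71  0.69 -0.51  1.63  0.4   0.92  1.91] F [-0.1  0.7 -0.2]
xyz [ 0.0037 -0.0111  0.1576] rot [0.0037 0.0008 0.0087]
```

View pics/w3.png

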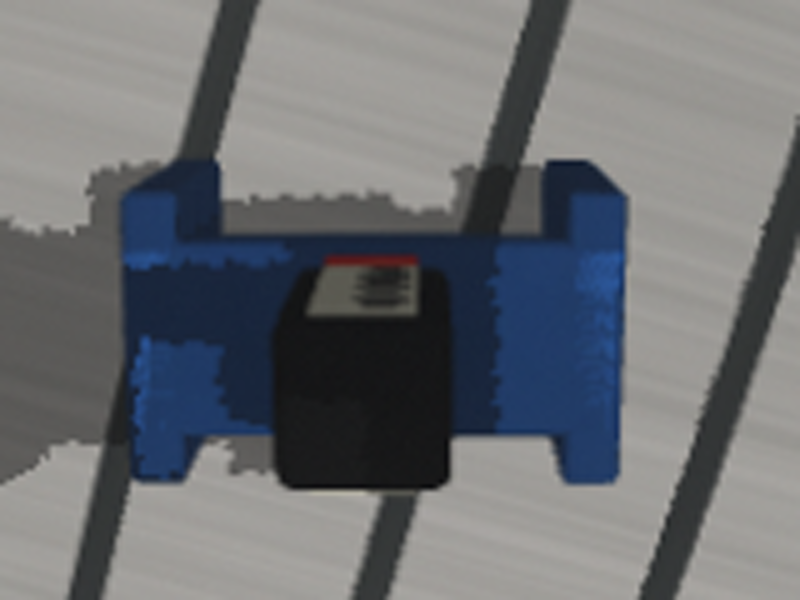

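Leg-top corners in the enlarged view are (122,197), (627,195), (619,481) and (133,481). The grip top spans (275,322) to (450,488).

```bash
python3 - <<'E'
from h import *
w=np.load("w3.npy"); s=dict(tool_pos=w[:3],eef_rot=w[3:])
for pts,z in(([(122,197),(627,195),(619,481),(133,481)],.07),([(275,322),(450,320),(450,488),(276,488)],.125)):
    P=np.array([hit("wrist",u/5+190,v/5+120,z,s) for u,v in pts]); d=np.roll(P,-1,0)-P
    print(P.mean(0).round(4),np.hypot(*d.T[:2]).round(4),np.degrees(np.arctan2(d[:,1],d[:,0])).round(1)%180)
E
```

```text
[ 0.5262 -0.2981  0.07  ] [0.0986 0.058  0.0987 0.0579] [106.4  16.3 106.4  16.2]
[ 0.5259 -0.2984  0.125 ] [0.0284 0.0284 0.029  0.0282] [106.9  16.6 106.4  15.4]
```

>>> {"op": "carry_out", "data": {"plan": [{"rot": [0.004, 0.001, 0.003], "xyz": [0.004, -0.011, 0.03], "grip": 0}, {"rot": [0.004, 0.001, 0.003], "xyz": [0.004, -0.011, 0.06], "grip": 0}, {"rot": [0.004, 0.001, 0.003], "xyz": [0.004, -0.011, 0.09], "grip": 0}, {"rot": [0.004, 0.001, 0.003], "xyz": [0.004, -0.011, 0.115], "grip": 0}, {"rot": [0.004, 0.001, 0.003], "xyz": [0.004, -0.011, 0.135], "grip": 0}, {"rot": [0.004, 0.001, 0.003], "xyz": [0.004, -0.011, 0.15], "grip": 0}, {"rot": [0.004, 0.001, 0.003], "xyz": [0.004, -0.011, 0.155], "grip": 0}, {"rot": [0.004, 0.001, 0.003], "xyz": [0.004, -0.011, 0.155], "grip": 0}]}}

```text
clock: 3.3
tool_pos: [0.5248, -0.2994, 0.0826]
eef_rot: [-0.142, 0.99, 0.0, -0.001]
contact_force: [-0.4, 0.2, -0.4]
opening: 1.0
finger_force: 0.0
```

```bash
python3 - <<'E'
from h import *
rel([.526,-.2983,.082],106.35)
E
```

```text
tcp [ 0.5248 -0.2994  0.0826] clock 3.3 q [ 0.66  0.9  -0.39  1.74  0.54  0.62  1.81] F [-0.4  0.2 -0.4]
xyz [-0.0014  0.0008  0.0006] rot [ 0.0005 -0.0022 -0.0013]
```

Pose is good, so I'll close the fingers.

>>> {"op": "carry_out", "data": {"plan": [{"rot": [0, -0.001, 0], "xyz": [-0.001, 0.001, 0], "grip": 255}, {"rot": [0, -0.001, 0], "xyz": [-0.001, 0.001, 0], "grip": 255}, {"rot": [0, -0.001, 0], "xyz": [-0.001, 0.001, 0], "grip": 255}, {"rot": [0, -0.001, 0], "xyz": [-0.001, 0.001, 0], "grip": 255}, {"rot": [0, -0.001, 0], "xyz": [-0.001, 0.001, 0], "grip": 255}, {"rot": [0, -0.001, 0], "xyz": [-0.001, 0.001, 0], "grip": 255}, {"rot": [0, -0.001, 0], "xyz": [-0.001, 0.001, 0], "grip": 255}, {"rot": [0, -0.001, 0], "xyz": [-0.001, 0.001, 0], "grip": 255}], "squeeze": 25}}

```text
clock: 3.97
tool_pos: [0.5255, -0.3006, 0.0836]
eef_rot: [-0.14, 0.99, -0.001, 0.0]
contact_force: [-0.3, -0.8, 0.0]
opening: 0.422
finger_force: 0.0
```

>>> {"op": "carry_out", "data": {"plan": [{"rot": [0, 0, 0], "xyz": [0, 0, 0], "grip": 255}, {"rot": [0, 0, 0], "xyz": [0, 0, 0], "grip": 255}, {"rot": [0, 0, 0], "xyz": [0, 0, 0], "grip": 255}, {"rot": [0, 0, 0], "xyz": [0, 0, 0], "grip": 255}, {"rot": [0, 0, 0], "xyz": [0, 0, 0], "grip": 255}, {"rot": [0, 0, 0], "xyz": [0, 0, 0], "grip": 255}]}}

```text
clock: 4.47
tool_pos: [0.5253, -0.3, 0.0835]
eef_rot: [-0.14, 0.99, -0.001, -0.0]
contact_force: [-0.7, 2.5, 0.7]
opening: 0.338
finger_force: 25.0
```

```bash
python3 - <<'E'
from h import *
rel([.5255,-.3,.24],106.35)
E
```

```text
tcp [ 0.5253 -0.3     0.0835] clock 4.47 q [ 0.66  0.9  -0.39  1.74  0.54  0.62  1.8 ] F [-0.7  2.5  0.7]
xyz [-1.000e-04 -2.000e-04 -1.565e-01] rot [-0.0011 -0.0003 -0.0038]
```

>>> {"op": "carry_out", "data": {"plan": [{"rot": [0, 0, 0], "xyz": [0, 0, -0.005], "grip": 255}, {"rot": [0, 0, 0], "xyz": [0, 0, -0.015], "grip": 255}, {"rot": [0, 0, 0], "xyz": [0, 0, -0.03], "grip": 255}, {"rot": [0, 0, 0], "xyz": [0, 0, -0.05], "grip": 255}, {"rot": [0, 0, 0], "xyz": [0, 0, -0.07], "grip": 255}, {"rot": [0, 0, 0], "xyz": [0, 0, -0.085], "grip": 255}, {"rot": [0, 0, 0], "xyz": [0, 0, -0.095], "grip": 255}, {"rot": [0, 0, 0], "xyz": [0, 0, -0.1], "grip": 255}], "squeeze": 35}}

```text
clock: 5.13
tool_pos: [0.526, -0.3011, 0.1853]
eef_rot: [-0.14, 0.99, -0.002, 0.001]
contact_force: [1.1, 0.0, -4.9]
opening: 0.337
finger_force: 35.4
```

```bash
python3 - <<'E'
from h import *
rel([.63,.0827,.184],105.1)
E
```

```text
tcp [ 0.526  -0.3011  0.1853] clock 5.13 q [ 0.71  0.76 -0.48  1.67  0.45  0.82  1.88] F [ 1.1  0.  -4.9]
xyz [-2.063e-01  3.400e-01  3.000e-04] rot [-0.0039  0.0017  0.0171]
```

>>> {"op": "carry_out", "data": {"plan": [{"rot": [-0.002, 0.001, 0.01], "xyz": [-0.006, 0.009, 0], "grip": 255}, {"rot": [-0.002, 0.001, 0.01], "xyz": [-0.018, 0.03, 0], "grip": 255}, {"rot": [-0.002, 0.001, 0.01], "xyz": [-0.034, 0.056, 0], "grip": 255}, {"rot": [-0.002, 0.001, 0.01], "xyz": [-0.05, 0.082, 0], "grip": 255}, {"rot": [-0.002, 0.001, 0.01], "xyz": [-0.066, 0.109, 0], "grip": 255}, {"rot": [-0.002, 0.001, 0.01], "xyz": [-0.082, 0.135, 0], "grip": 255}, {"rot": [-0.002, 0.001, 0.01], "xyz": [-0.098, 0.162, 0], "grip": 255}, {"rot": [-0.002, 0.001, 0.01], "xyz": [-0.114, 0.188, 0], "grip": 255}]}}

```text
clock: 5.8
tool_pos: [0.5822, -0.0854, 0.182]
eef_rot: [-0.135, 0.991, 0.001, -0.002]
contact_force: [-0.1, -0.3, -5.3]
opening: 0.336
finger_force: 35.4
```

```bash
python3 - <<'E'
from h import *
rel([.63,.0827,.184],105.1)
E
```

```text
tcp [ 0.5822 -0.0854  0.182 ] clock 5.8 q [ 0.32  0.74 -0.44  1.72  0.42  0.78  1.52] F [-0.1 -0.3 -5.3]
xyz [-0.0912  0.1491 -0.002 ] rot [ 0.0015 -0.0031  0.0082]
```

>>> {"op": "carry_out", "data": {"plan": [{"rot": [0, 0, 0.007], "xyz": [-0.016, 0.026, 0], "grip": 255}, {"rot": [0, 0, 0.007], "xyz": [-0.032, 0.052, 0], "grip": 255}, {"rot": [0, 0, 0.007], "xyz": [-0.048, 0.078, 0], "grip": 255}, {"rot": [0, 0, 0.007], "xyz": [-0.062, 0.102, 0], "grip": 255}, {"rot": [0, 0, 0.007], "xyz": [-0.075, 0.122, 0], "grip": 255}, {"rot": [0, 0, 0.007], "xyz": [-0.084, 0.137, 0], "grip": 255}, {"rot": [0, 0, 0.007], "xyz": [-0.09, 0.147, 0], "grip": 255}, {"rot": [0, 0, 0.007], "xyz": [-0.09, 0.147, 0], "grip": 255}]}}

```text
clock: 6.47
tool_pos: [0.6296, 0.0825, 0.1823]
eef_rot: [-0.134, 0.991, 0.002, -0.001]
contact_force: [0.2, 0.2, -4.5]
opening: 0.339
finger_force: 35.4
```

>>> {"op": "carry_out", "data": {"plan": [{"rot": [0, 0, 0], "xyz": [0, 0, 0], "grip": 255}, {"rot": [0, 0, 0], "xyz": [0, 0, 0], "grip": 255}, {"rot": [0, 0, 0], "xyz": [0, 0, 0], "grip": 255}]}}

```text
clock: 6.72
tool_pos: [0.6298, 0.075, 0.1827]
eef_rot: [-0.13, 0.991, -0.001, -0.001]
contact_force: [0.3, 0.0, -4.3]
opening: 0.333
finger_force: 35.4
```

```bash
python3 - <<'E'
from h import *
rel([.63,.0827,.184],105.1)
a=[r.snapshot(n)[:,:,::-1] for n in("scene","side","wrist")]
c=lambda i,x,y,w,h:cv2.resize(a[i][y:y+h,x:x+w],(400,300),interpolation=cv2.INTER_CUBIC)
g=np.vstack([np.hstack([c(0,240,200,200,150),c(1,220,80,160,120)]),np.hstack([c(2,120,60,320,240),c(2,0,0,560,420)])])
cv2.imwrite("pics/pre.png",g)
E
```

```text
tcp [0.6298 0.075  0.1827] clock 6.72 q [ 0.03  0.79 -0.41  1.58  0.39  0.86  1.3 ] F [ 0.3  0.  -4.3]
xyz [-0.0022  0.0073 -0.0013] rot [-0.0017 -0.0025 -0.0022]
```

View pics/pre.png

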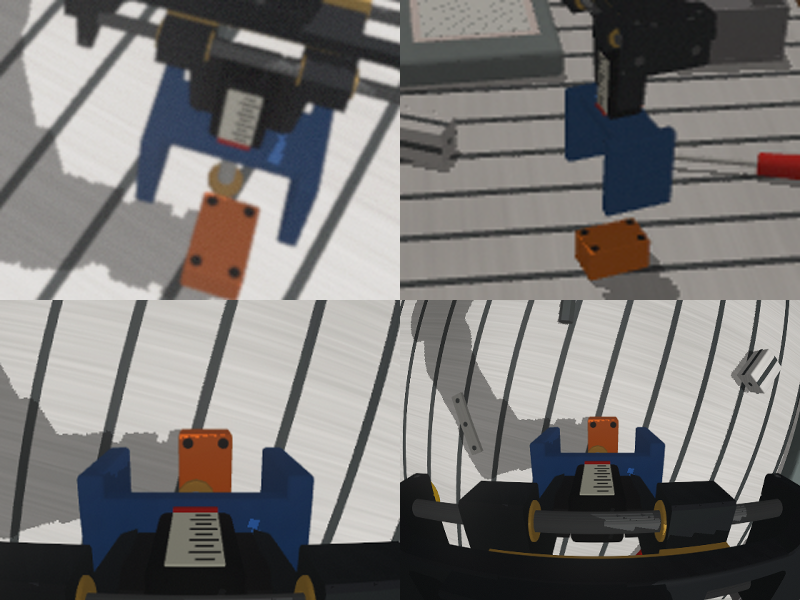

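The gauge hangs upright above the block, with the legs outside its long sides. It still needs about 8 mm along tool y, so I'll make that correction and settle.

>>> {"op": "carry_out", "data": {"plan": [{"rot": [-0.001, -0.002, -0.002], "xyz": [-0.002, 0.008, 0.02], "grip": 255}, {"rot": [-0.001, -0.002, -0.002], "xyz": [-0.002, 0.008, 0.04], "grip": 255}, {"rot": [-0.001, -0.002, -0.002], "xyz": [-0.002, 0.008, 0.04], "grip": 255}, {"rot": [-0.001, -0.002, -0.002], "xyz": [-0.002, 0.008, 0.04], "grip": 255}, {"rot": [-0.001, -0.002, -0.002], "xyz": [-0.002, 0.008, 0.04], "grip": 255}, {"rot": [-0.001, -0.002, -0.002], "xyz": [-0.002, 0.008, 0.04], "grip": 255}, {"rot": [-0.001, -0.002, -0.002], "xyz": [-0.002, 0.008, 0.04], "grip": 255}, {"rot": [-0.001, -0.002, -0.002], "xyz": [-0.002, 0.008, 0.04], "grip": 255}]}}

```text
clock: 7.53
tool_pos: [0.6305, 0.0858, 0.144]
eef_rot: [-0.133, 0.991, 0.001, 0.001]
contact_force: [-0.6, -0.0, -3.0]
opening: 0.339
finger_force: 35.4
```

```bash
python3 - <<'E'
from h import *
rel([.6294,.0834,.084],105.1)
E
```

```text
tcp [0.6305 0.0858 0.144 ] clock 7.53 q [ 0.    0.84 -0.39  1.61  0.42  0.78  1.26] F [-0.6 -0.  -3. ]
xyz [ 0.0019 -0.0021  0.06  ] rot [0.0008 0.0026 0.0023]
```

>>> {"op": "carry_out", "data": {"plan": [{"rot": [0.001, 0.002, 0.002], "xyz": [0.002, -0.002, 0.006], "grip": 255}, {"rot": [0.001, 0.002, 0.002], "xyz": [0.002, -0.002, 0.014], "grip": 255}, {"rot": [0.001, 0.002, 0.002], "xyz": [0.002, -0.002, 0.024], "grip": 255}, {"rot": [0.001, 0.002, 0.002], "xyz": [0.002, -0.002, 0.034], "grip": 255}, {"rot": [0.001, 0.002, 0.002], "xyz": [0.002, -0.002, 0.042], "grip": 255}, {"rot": [0.001, 0.002, 0.002], "xyz": [0.002, -0.002, 0.048], "grip": 255}, {"rot": [0.001, 0.002, 0.002], "xyz": [0.002, -0.002, 0.052], "grip": 255}, {"rot": [0.001, 0.002, 0.002], "xyz": [0.002, -0.002, 0.052], "grip": 255}]}}

```text
clock: 8.2
tool_pos: [0.6282, 0.0833, 0.09]
eef_rot: [-0.132, 0.991, -0.0, -0.001]
contact_force: [0.6, -0.0, -2.3]
opening: 0.338
finger_force: 35.4
```

>>> {"op": "carry_out", "data": {"plan": [{"rot": [0, 0, 0], "xyz": [0, 0, 0], "grip": 255}, {"rot": [0, 0, 0], "xyz": [0, 0, 0], "grip": 255}, {"rot": [0, 0, 0], "xyz": [0, 0, 0], "grip": 255}]}}

```text
clock: 8.45
tool_pos: [0.6283, 0.0834, 0.0914]
eef_rot: [-0.132, 0.991, -0.0, -0.001]
contact_force: [-0.4, -0.8, -2.8]
opening: 0.338
finger_force: 35.4
```

```bash
python3 - <<'E'
from h import *
rel([.6294,.0834,.0835],105.1)
a=[r.snapshot(n)[:,:,::-1] for n in("scene","side","wrist")]
c=lambda i,x,y,w,h:cv2.resize(a[i][y:y+h,x:x+w],(400,300),interpolation=cv2.INTER_CUBIC)
g=np.vstack([np.hstack([c(0,290,240,120,90),c(1,245,125,120,90)]),np.hstack([c(2,160,90,240,180),c(2,0,0,560,420)])])
cv2.imwrite("pics/low.png",g)
E
```

```text
tcp [0.6283 0.0834 0.0914] clock 8.45 q [-0.01  0.91 -0.36  1.64  0.46  0.68  1.23] F [-0.4 -0.8 -2.8]
xyz [-0.001  -0.0003  0.0079] rot [-0.0001 -0.0013  0.0006]
```

View pics/low.png

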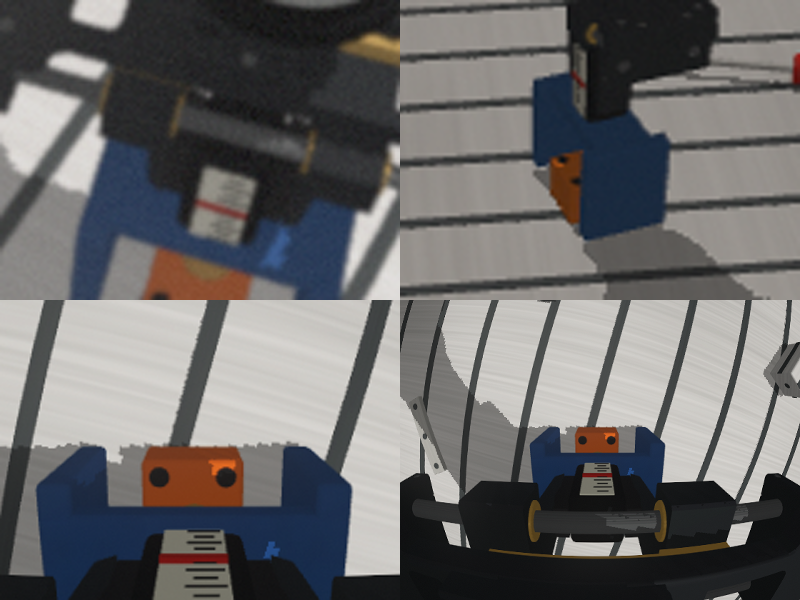

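The foot is on the block's top (the pointer has risen) and the block sits centred between the legs. I'll lower the last few millimetres slowly.

>>> {"op": "carry_out", "data": {"plan": [{"rot": [0, -0.001, 0], "xyz": [-0.001, 0, 0.001], "grip": 255}, {"rot": [0, -0.001, 0], "xyz": [-0.001, 0, 0.002], "grip": 255}, {"rot": [0, -0.001, 0], "xyz": [-0.001, 0, 0.003], "grip": 255}, {"rot": [0, -0.001, 0], "xyz": [-0.001, 0, 0.004], "grip": 255}, {"rot": [0, -0.001, 0], "xyz": [-0.001, 0, 0.005], "grip": 255}, {"rot": [0, -0.001, 0], "xyz": [-0.001, 0, 0.006], "grip": 255}, {"rot": [0, -0.001, 0], "xyz": [-0.001, 0, 0.006], "grip": 255}, {"rot": [0, -0.001, 0], "xyz": [-0.001, 0, 0.006], "grip": 255}]}}

```text
clock: 9.27
tool_pos: [0.6297, 0.084, 0.0851]
eef_rot: [-0.132, 0.991, 0.0, 0.0]
contact_force: [0.6, -0.3, -3.0]
opening: 0.334
finger_force: 35.4
```

```bash
python3 - <<'E'
from h import *
rel([.6294,.0834,.0835],105.1)
E
```

```text
tcp [0.6297 0.084  0.0851] clock 9.27 q [-0.01  0.92 -0.35  1.64  0.46  0.67  1.23] F [ 0.6 -0.3 -3. ]
xyz [ 0.0004 -0.0005  0.0016] rot [0.0003 0.0004 0.0008]
```

>>> {"op": "carry_out", "data": {"plan": [{"rot": [0, 0, 0], "xyz": [0, 0, 0.0005], "grip": 255}, {"rot": [0, 0, 0], "xyz": [0, 0, 0.001], "grip": 255}, {"rot": [0, 0, 0], "xyz": [0, 0, 0.001], "grip": 255}, {"rot": [0, 0, 0], "xyz": [0, 0, 0.0015], "grip": 255}, {"rot": [0, 0, 0], "xyz": [0, 0, 0.0015], "grip": 255}, {"rot": [0, 0, 0], "xyz": [0, 0, 0.0015], "grip": 255}]}}

```text
clock: 9.77
tool_pos: [0.6296, 0.0839, 0.0836]
eef_rot: [-0.132, 0.991, 0.0, 0.0]
contact_force: [0.6, 1.0, -2.6]
opening: 0.336
finger_force: 35.4
```

>>> {"op": "carry_out", "data": {"plan": [{"rot": [0, 0, 0], "xyz": [0, 0, 0.0005], "grip": 255}, {"rot": [0, 0, 0], "xyz": [0, 0, 0.0005], "grip": 255}, {"rot": [0, 0, 0], "xyz": [0, 0, 0.001], "grip": 255}, {"rot": [0, 0, 0], "xyz": [0, 0, 0.001], "grip": 255}, {"rot": [0, 0, 0], "xyz": [0, 0, 0.001], "grip": 255}]}}

```text
clock: 10.18
tool_pos: [0.6297, 0.0841, 0.0835]
eef_rot: [-0.132, 0.991, 0.0, 0.0]
contact_force: [-3.2, 2.2, 5.6]
opening: 0.334
finger_force: 35.0
```

Legs have touched down (+5.6 N). I'll ease off slightly and release.

>>> {"op": "carry_out", "data": {"plan": [{"rot": [0, 0, 0], "xyz": [0, 0, -0.0005], "grip": 255}, {"rot": [0, 0, 0], "xyz": [0, 0, -0.0005], "grip": 0}, {"rot": [0, 0, 0], "xyz": [0, 0, -0.0005], "grip": 0}, {"rot": [0, 0, 0], "xyz": [0, 0, -0.0005], "grip": 0}, {"rot": [0, 0, 0], "xyz": [0, 0, -0.0005], "grip": 0}, {"rot": [0, 0, 0], "xyz": [0, 0, -0.0005], "grip": 0}, {"rot": [0, 0, 0], "xyz": [0, 0, -0.0005], "grip": 0}, {"rot": [0, 0, 0], "xyz": [0, 0, -0.0005], "grip": 0}], "squeeze": 10}}

```text
clock: 10.85
tool_pos: [0.6296, 0.0836, 0.0831]
eef_rot: [-0.132, 0.991, -0.0, 0.0]
contact_force: [0.2, 0.4, 0.0]
opening: 0.844
finger_force: 0.0
```

>>> {"op": "carry_out", "data": {"plan": [{"rot": [0, 0, 0], "xyz": [0, 0, 0], "grip": 0}, {"rot": [0, 0, 0], "xyz": [0, 0, 0], "grip": 0}, {"rot": [0, 0, 0], "xyz": [0, 0, 0], "grip": 0}, {"rot": [0, 0, 0], "xyz": [0, 0, 0], "grip": 0}, {"rot": [0, 0, 0], "xyz": [0, 0, 0], "grip": 0}]}}

```text
clock: 11.27
tool_pos: [0.6295, 0.0838, 0.0831]
eef_rot: [-0.132, 0.991, 0.0, 0.0]
contact_force: [-0.3, 0.4, 0.2]
opening: 0.998
finger_force: 0.0
```

>>> {"op": "carry_out", "data": {"plan": [{"rot": [0, 0, 0], "xyz": [0, 0, -0.01], "grip": 0}, {"rot": [0, 0, 0], "xyz": [0, 0, -0.03], "grip": 0}, {"rot": [0, 0, 0], "xyz": [0, 0, -0.055], "grip": 0}, {"rot": [0, 0, 0], "xyz": [0, 0, -0.08], "grip": 0}, {"rot": [0, 0, 0], "xyz": [0, 0, -0.105], "grip": 0}, {"rot": [0, 0, 0], "xyz": [0, 0, -0.125], "grip": 0}, {"rot": [0, 0, 0], "xyz": [0, 0, -0.135], "grip": 0}, {"rot": [0, 0, 0], "xyz": [0, 0, -0.14], "grip": 0}]}}

```text
clock: 11.93
tool_pos: [0.6304, 0.084, 0.2254]
eef_rot: [-0.132, 0.991, 0.0, 0.002]
contact_force: [0.4, 0.1, -0.3]
opening: 1.001
finger_force: 0.0
```

```bash
python3 - <<'E'
from h import *
rel([.6294,.0834,.0835],105.1)
a=[r.snapshot(n)[:,:,::-1] for n in("scene","side","wrist")]
c=lambda i,x,y,w,h:cv2.resize(a[i][y:y+h,x:x+w],(400,300),interpolation=cv2.INTER_CUBIC)
g=np.vstack([np.hstack([c(0,290,265,120,90),c(1,245,125,120,90)]),np.hstack([c(2,200,120,160,120),c(2,0,0,560,420)])])
cv2.imwrite("pics/end.png",g)
E
```

```text
tcp [0.6304 0.084  0.2254] clock 11.93 q [ 0.03  0.74 -0.44  1.54  0.36  0.94  1.31] F [ 0.4  0.1 -0.3]
xyz [ 0.0016 -0.0003  0.1419] rot [-0.0002  0.0034  0.0006]
```

View pics/end.png

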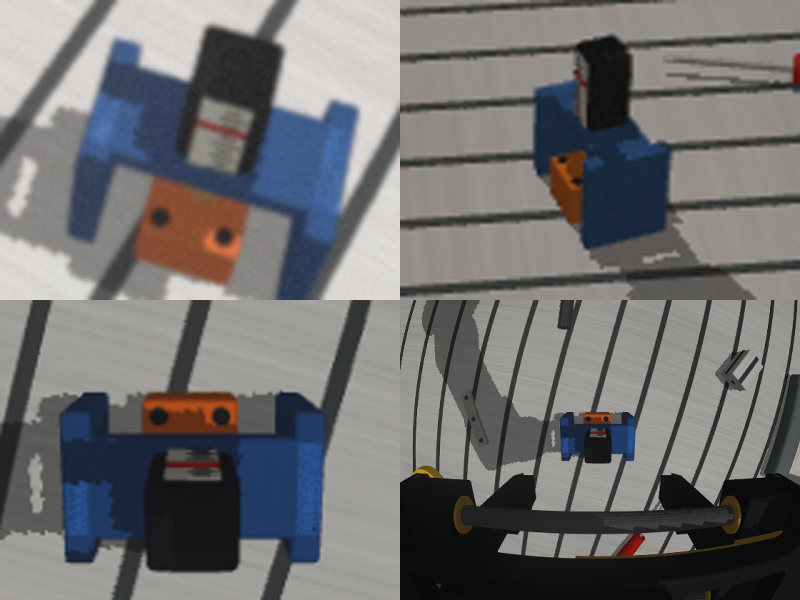

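The gauge stands upright and untouched astride the block, aligned with it. The pointer is raised and the block is where it was.

```bash
python3 -c "
from plant import r
print(r.finish_job())"
```

```text
the job is handed in; nothing more can be done
None
```

The blue gauge is standing by itself astride the orange block, with its foot on the middle of the block's top and the block not visibly moved; I handed the job in at about 12 s, with no verdict returned.

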